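# Push the pot rack through the treadle gate

## Robot

A 6-joint arm with a two-finger parallel gripper is mounted at the origin on the work surface. World frame = base frame: x ahead of the robot, y to its left, z up, the work surface at z = 0. Lengths are in mm, angles in rad, forces in N, time in s.
With the tool pointing down it reaches from about 300 to 750 mm from the base axis. Payload 8.5 kg.
Tool frame: the origin (TCP) lies between the finger pads; the fingertips stand 11 mm ahead of it and the grasp point (between the pads) lies 8 mm behind it; x points along the fingers, y is the direction in which the jaws open and shut, and the axes are right-handed (so a half turn about x gives the same grasp; the last joint's range is limited). The gripper opens to 85 mm and grips with 20 to 120 N. Pads are 22 mm wide; open, the fingers measure 114 mm over their backs; the gripper's body (76 mm by 85 mm) begins 54 mm behind the grasp point. The pads swing forward as they close: fully open they stand 13 mm farther back than shut.
Start: joints at [-1.386, 0.381, 1.297, -0, 1.464, -0.215], TCP at [214.071, -506.61, 242.322] pointing down, gripper open.
Joint ranges: [-3.11, 3.11], [-0.89, 2.33], [0.22, 2.48], [-1.42, 4.56], [0.17, 2.85], [-2.88, 2.88]. Speed limits (rad/s): [2.39, 2.39, 3.14, 3.14, 3.14, 3.14].

## Interface

Orientations are given as a rotation vector (axis times angle).
In Python, from cell import r gives the robot as it stands. The module is installed in compiled form; this text tells all that it offers.
- The arm moves only by the shell command python3 -m inch 'ROWS' [FORCE]. ROWS is JSON, a list of rows, each an object of numbers: "dx", "dy", "dz": the shift along the tool's x, y, z in mm; "wx", "wy", "wz": the turn, a rotation vector about the tool's x, y, z in rad; "claw": the finger opening in mm, from 0 to 85.4. In form: [{"dx": .., "dy": .., "dz": .., "wx": .., "wy": .., "wz": .., "claw": ..}, ...]. A call has 1 to 20 rows; each row shifts and turns the pose as measured when the row begins, along the tool's axes as they then stand; what a row does not reach is not made up. A row lasts 1/8 s, in which the tool goes at most 62.5 mm and 10.7 degrees, less where a joint would pass 70% of its speed; a pose out of reach is approached as far as the arm can. A call is refused whole if a number of a shift passes 62.5 or a number of a turn 0.188, either way. A call with a gripper value outside its range is refused whole. The fingers move at their own pace and stop on an object; FORCE is the grip in N (left out, the last holds). Time passes only in rows, so rows that do not move let the fingers close. It gives the time, the measured TCP pose, the force and the opening at its end, in the units of the state.
- r.state(): the state, without advancing time (a new reading comes with each control period).
- r.read_camera(name): name is "scene" or "top" or "wrist"; returns (picture, depth): 384x512x3 uint8, blue, green, red; 384x512 float32, mm along the optical axis (not along the pixel's ray), 0 where there is no reading.
- r.camera_params(name): a dict with "mtx" (3x3 intrinsics, pixels), "position" and "rotation" of the camera in the world; the wrist camera has in their place "hand_eye" (4x4, takes a point from camera to tool coordinates, whose origin is the TCP and whose axes are the tool frame's). Camera axes: x right, y down, z forward; pixel columns grow to the right and rows downward; lengths in mm; the calibration is good to about 2 mm. A picture is of the moment at which its call begins: read the wrist's pose just before it. camera_params takes no time and is no camera call.
- r.sign_off(): hands the job in, once; it reports no verdict.
Trained networks look in the newest picture that a camera, given by its name, has taken for a name from the list of things; names that differ only in an ending like _2 or _b are one class to them, and where a whole thing is asked for, a point or a joint stands for the part that bears it (a point fixed in the world has none). Each returns a list of dicts, best first, with "p" (0 to 1); they miss things now and then, are a little off and sometimes report something else, mostly with a low value. They report only what shows in the picture. A call takes as long as a camera call.
- r.regions_of(target, camera): "mask" (384x512 bool, what is visible of it) and "location" ([column, row] in pixels, amid what is visible of it).
- r.pinpoint(target, camera): "location" ([column, row] in pixels: a listed point, or the origin of a listed thing).
The state is a dict: "clock": time; "qpos": joint angles; "qd": joint speeds; "effort": joint torques, N m; "ee_pos": TCP position; "eef_rot": TCP orientation; "wrist_force": force on the tool from outside, world axes, zero at the start; "torque": the same for the moment, N m; "opening": finger opening in mm.
Only numpy, scipy, OpenCV 4.12 (cv2) and the standard library are available. Lean on these libraries where they do the work, as an engineer would, in place of code of your own. Each camera call takes 0.05 s, during which the arm holds its last target.

## Task

Press down the long treadle beside the chute with one fingertip so that the gate lifts and, while that finger keeps holding it, push the rack of resin pots with your other fingertip against its upright back plate, along the chute and under the gate until its front meets the end stop. Then draw back from the plate and let the treadle up so that the gate drops shut behind the pots, and move clear. Do not grasp or lift the rack, keep the gate off it, and leave the other things on the bench alone.

Things in the scene. Friction and masses are not known exactly. Their poses are not given: they have to be found in the camera images.
- chute: Open-topped chute fixed to the bench: inside 70 mm wide (its x -35 to +35), y from -235 (open start end) to +190, floor 6 mm above the bench, walls 5 mm thick, tops at 26 mm (52 mm beyond y = +95). Origin on the bench, on the centre line, level with the gate's axle; z up, y = direction to push the rack, x = across, towards the treadle. Position and yaw vary.
- end_stop (a point): Middle of the inner face of the plywood end stop across the far end of the chute: x 0, y +180, z 26 mm in the chute's frame.
- gate (a joint): Angle (rad) of gate and treadle, one rocking part. 0 = gate down (shut), 0.44 = stop, gate fully up. Pressing the treadle down increases it; a spring (about 0.15 N m shut, 0.25 N m open) shuts it when let go. The rack needs at least 0.30 to pass clear under the gate, and cannot push it open.
- axle (a point): Middle of the axle of gate and treadle, outside the chute's +x wall (chute x 57, y 0, z 24 mm), parallel to the chute's x axis.
- treadle_end (a point): Middle of the top edge of the treadle's free end. The treadle is a flat bar 26 mm wide (chute x 44 to 70) and 8 mm thick, centred on the axle, reaching 225 mm from it towards the chute's -y. It slopes up to this end, 115 mm above the bench, when the gate is shut; at joint 0.40 it is level, its top 28 mm above the bench. Moves with the treadle.
- gate_edge (a point): Middle of the lower edge of the gate blade (5 mm thick, 62 mm wide), which crosses the chute at chute y = +80 mm. 18 mm above the bench when shut, about 42 mm at joint 0.30 and 50 mm at 0.40. Moves with the gate.
- rack: Loose plywood rack (0.25 to 0.55 kg) lying on the chute floor, 64 mm wide, 220 mm long. Origin on its underside, in the middle of the back plate's rear face; y ahead along the chute, z up. Upright back plate at y 0 to 8 mm, then a bare board 6 mm thick to y 135, then a block with six fixed capped pots and a front board, 34 mm tall, to y 220.
- back_plate (a point): Middle of the top edge of the rack's back plate (54 mm wide, 56 mm tall above the rack's underside), on its rear face, which is the face to push. It starts 152 to 178 mm behind the axle; with the rack home it is 40 mm behind it (chute y = -40), and the gate then drops over the bare board.
- rack_front (a point): Middle of the rack's front face, 17 mm above its underside (rack y = 220 mm); starts 9 to 36 mm short of the gate blade.
- jar: Bystander: closed jar, 60 mm across, 85 mm tall; origin under its centre.
- mug: Bystander: white mug, 76 mm across, 85 mm tall; origin under its centre.
- sanding_block: Bystander: cork block 60 x 100 x 35 mm; origin under its centre.
- vertebra_cast: Bystander: small white cast of a vertebra, about 95 x 80 mm, 30 mm tall; origin under its round drum.

How it is judged:
By the outcome, as a careful person would: the job done as asked, in the order asked, and still so for the second after the job is handed in, with the robot touching nothing.
It also fails if it takes over 51 s, if anything falls off the work surface, if the arm or the gripper's body presses on something with over 40 N, if the wrist force passes 120 N, or if a joint passes its speed limit or range.

## Working session

There is one attempt and no reset: what is moved stays moved. The work goes in short steps, Python scripts to look and compute and a shell command to move; the robot and the scene stay as the last step left them, time stands still between calls to the robot, and variables do not carry over. Pictures are saved under pics/ and viewed, and the job is handed in when it is done.

```bash
mkdir -p pics; cat > h.py <<'E'
import numpy as np, cv2
from cell import r
from scipy.spatial.transform import Rotation as R
def cam(name):
    p=r.camera_params(name)
    return p
def w(name,px,depth=None,z=None):
    p=r.camera_params(name); K=np.array(p["mtx"]); Rm=np.array(p["rotation"]); 
    if Rm.shape!=(3,3): Rm=R.from_rotvec(Rm.ravel()).as_matrix()
    t=np.array(p["position"]); d=np.linalg.inv(K)@[px[0],px[1],1]
    if z is not None:
        dw=Rm@d; return t+dw*(z-t[2])/dw[2]
    return t+Rm@(d*depth)
E
python3 - <<'E'
from h import *
s=r.state(); print(s)
for c in ("top","scene"):
    im,d=r.read_camera(c); cv2.imwrite(f"pics/{c}0.png",im); np.save(f"pics/{c}0.npy",d)
    print(c,r.camera_params(c))
    for n in ["chute","end_stop","axle","treadle_end","gate_edge","back_plate","rack_front","rack","jar","mug","sanding_block","vertebra_cast"]:
        o=r.pinpoint(n,c)
        for q in o[:2]: 
            u,v=q["location"]; dd=d[int(round(v)),int(round(u))]
            print(c,n,round(q["p"],2),np.round(q["location"],1),np.round(w(c,q["location"],dd),0))
print(r.state()["clock"])
E
```

```text
{'clock': 0.0, 'qpos': array([-1.38632685e+00,  3.81226652e-01,  1.29828698e+00,  1.69930780e-05,
        1.46361113e+00, -2.15275798e-01]), 'qd': array([ 0.00065362,  0.00026527,  0.00270071,  0.00062626, -0.00037961,
       -0.00056806]), 'effort': array([ 8.11475402e-04, -4.48459017e+01, -2.31278104e+01, -6.04998309e-05,
        4.79783586e-03,  6.06723546e-06]), 'ee_pos': array([ 214.01135247, -506.34422735,  241.68647077]), 'eef_rot': array([ 2.00245841,  0.40720728, -2.00237568]), 'wrist_force': array([0.83746197, 0.54335795, 0.04802547]), 'torque': array([-0.02917345, -0.00588155,  0.025459  ]), 'opening': 85.61893670932572}
top {'mtx': array([[361.71880903,   0.        , 253.04552515],
       [  0.        , 361.71880903, 190.60495834],
       [  0.        ,   0.        ,   1.        ]]), 'position': array([ 513.36117558,   47.20246989, 1214.69037641]), 'rotation': array([-2.17873899,  2.18212354, -0.12664206])}
top chute 0.63 [228.5 220.4] [531. 105.  28.]
top end_stop 0.86 [173.7 208.4] [572. 288.   7.]
top axle 0.56 [228.6 200.9] [595. 105.  31.]
top treadle_end 0.89 [295. 
[... 828 characters left out ...]
 0.67 [279.1 154.1] [570. 289.  39.]
scene axle 0.68 [252.5 189.4] [595.  88.  32.]
scene treadle_end 0.6 [198.4 198.9] [551. -99. 111.]
scene gate_edge 0.89 [260.  173.6] [552. 196.   6.]
scene back_plate 0.82 [199.8 196.7] [549. -91. 113.]
scene rack_front 0.85 [250.  173.3] [541. 153.  31.]
scene rack_front 0.21 [260.9 172.5] [561. 188.  20.]
scene rack 0.95 [199.3 211.2] [504. -59.  10.]
scene rack 0.6 [261.1 173.9] [553. 201.   3.]
scene jar 0.67 [267.6 135.7] [438. 422.   1.]
scene mug 0.96 [ 92.1 300.1] [ 521. -434.   46.]
scene mug 0.25 [252.3 189.2] [595.  88.  33.]
scene sanding_block 0.76 [253.9 288.5] [ 798. -203.   31.]
scene vertebra_cast 0.72 [293.9 232.3] [785.  11.  21.]
1.3
```

```bash
python3 - <<'E'
from h import *
for c in ("top","scene"):
    im=cv2.imread(f"pics/{c}0.png"); 
    y0,y1,x0,x1=(120,300,100,400) if c=="top" else (100,320,60,360)
    cv2.imwrite(f"pics/{c}0z.png",cv2.resize(im[y0:y1,x0:x1],None,fx=2.6,fy=2.6,interpolation=cv2.INTER_CUBIC))
E
```

```text
(no output)
```

View pics/top0z.png

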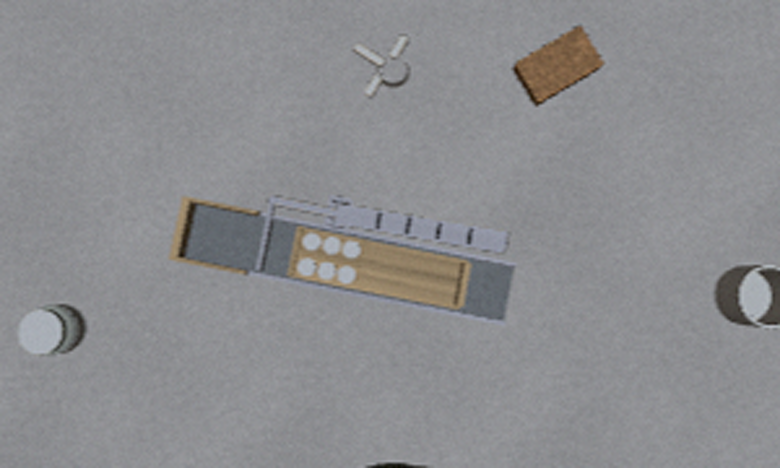

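View pics/scene0z.png

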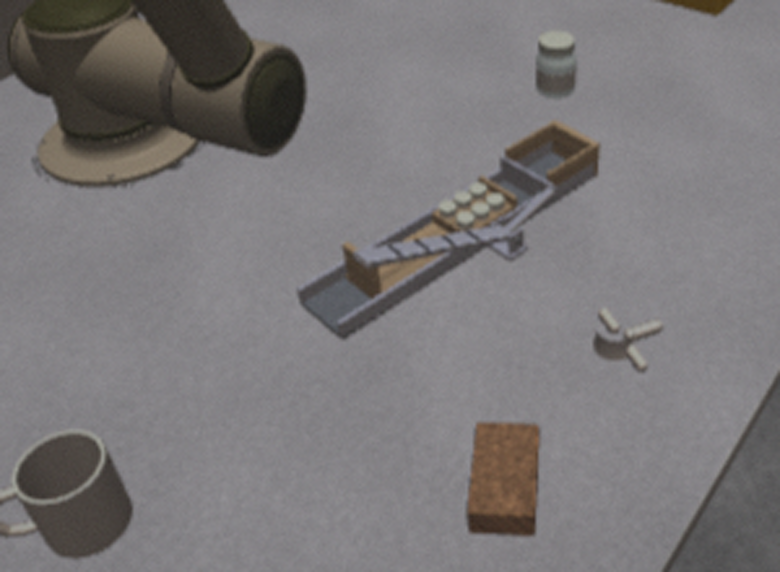

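```bash
cat > fit.py <<'E'
from h import *
from scipy.optimize import least_squares
O={"top":dict(chute=[228.5,220.4],end_stop=[173.7,208.4],axle=[228.6,200.9],treadle_end=[295,213.7],gate_edge=[201.6,213.2],back_plate=[280.2,230.6],rack_front=[214.4,215.6],rack=[279,228.4]),
"scene":dict(chute=[243,185.8],end_stop=[279.1,154.1],axle=[252.5,189.4],treadle_end=[198.4,198.9],gate_edge=[260,173.6],back_plate=[199.8,196.7],rack_front=[250,173.3],rack=[199.3,211.2])}
def pts(s): return dict(chute=[0,0,0],end_stop=[0,180,26],axle=[57,0,24],treadle_end=[57,-207,115],gate_edge=[0,80,18],back_plate=[0,s,62],rack_front=[0,s+220,23],rack=[0,s,6])
P={c:r.camera_params(c) for c in O}
def proj(c,X):
    p=P[c]; X=R.from_rotvec(np.ravel(p["rotation"])).inv().apply(X-np.array(p["position"])); K=np.array(p["mtx"]); return K[0,0]*X[0]/X[2]+K[0,2],K[1,1]*X[1]/X[2]+K[1,2]
def tow(v,X): 
    c,s=np.cos(v[2]),np.sin(v[2]); return np.array([v[0]+c*X[0]-s*X[1],v[1]+s*X[0]+c*X[1],X[2]])
def f(v):
    o=[]
    for c in O:
        for n,X in pts(v[3]).items(): o+=list(np.subtract(proj(c,tow(v,X)),O[c][n]))
    return np.array(o)
if __name__=="__main__":
    S=least_squares(f,[530,100,-.18,-165],loss="soft_l1"); v=S.x
    print(np.round(v,3)); e=f(v).reshape(2,-1,2)
    for i,c in enumerate(O):
        for j,n in enumerate(pts(0)): print(c,n,np.round(e[i,j],1))
    for n,X in pts(v[3]).items(): print(n,np.round(tow(v,X),0))
    s=r.state(); print(R.from_rotvec(s["eef_rot"]).as_matrix().round(3))
E
python3 fit.py
```

```text
[ 5.36545e+02  1.12858e+02 -1.97000e-01 -1.75699e+02]
top chute [-1.9 -1.4]
top end_stop [-1.5 -0.2]
top axle [1.1 0.9]
top treadle_end [ 0.  -0.7]
top gate_edge [0.9 1. ]
top back_plate [-0.4 -1.3]
top rack_front [-1.4  0.6]
top rack [-0.7  0.8]
scene chute [-1.   0.8]
scene end_stop [0.3 3.2]
scene axle [ 1.7 -0.6]
scene treadle_end [-0.4 -0.3]
scene gate_edge [-0.7 -2. ]
scene back_plate [-3.1  1.3]
scene rack_front [1.6 1.8]
scene rack [-0.3  0.8]
chute [537. 113.   0.]
end_stop [572. 289.  26.]
axle [592. 102.  24.]
treadle_end [ 552. -101.  115.]
gate_edge [552. 191.  18.]
back_plate [502. -59.  62.]
rack_front [545. 156.  23.]
rack [502. -59.   6.]
[[ 0.     0.389 -0.921]
 [ 0.    -0.921 -0.389]
 [-1.    -0.    -0.   ]]
```

```bash
python3 -m inch '[{"wx":-0.16,"dx":-10},{"wx":-0.17,"dx":-10},{"wx":-0.17,"claw":45},{"wx":-0.17},{"wx":-0.17},{"wx":-0.15}]'
cat > go.py <<'E'
# usage: go.py cx cy z : remaining shift in tool axes to TCP target in chute frame
import sys
from fit import *
V=np.loadtxt("v.txt")
def chute_pose(V=V):
    s=r.state(); p=s["ee_pos"]; M=R.from_rotvec(s["eef_rot"]).as_matrix()
    c,n=np.cos(V[2]),np.sin(V[2]); d=p[:2]-V[:2]
    return s,np.array([c*d[0]+n*d[1],-n*d[0]+c*d[1],p[2]]),M
if __name__=="__main__":
    s,q,M=chute_pose(); 
    print("t",s["clock"],"chute TCP",q.round(1),"F",np.round(s["wrist_force"],1),"open",round(s["opening"],1),"q",np.round(s["qpos"],2))
    if len(sys.argv)>3:
        t=tow(V,[float(a) for a in sys.argv[1:4]]); print("shift tool",(M.T@(t-s["ee_pos"])).round(1))
    des=np.column_stack([[0,0,-1],[np.cos(V[2]),np.sin(V[2]),0],[np.sin(V[2]),-np.cos(V[2]),0]])
    print("turn tool",R.from_matrix(M.T@des).as_rotvec().round(3))
E
echo "536.5 112.9 -0.197 -175.7" > v.txt; python3 go.py 28 -250 260; python3 -c "
from h import *
print(r.camera_params('wrist'))"
```

```text
t 1.3 chute TCP [-194.9 -670.6  242.3] F [0.9 0.7 0.2] open 85.7 q [-1.39  0.38  1.3   0.    1.46 -0.22]
shift tool [ -17.7 -222.6 -420.8]
turn tool [-0.974 -0.     0.   ]
{'mtx': array([[290.87186907,   0.        , 259.99404217],
       [  0.        , 290.87186907, 192.1529351 ],
       [  0.        ,   0.        ,   1.        ]]), 'hand_eye': array([[-1.40266795e-04, -3.14149798e-01,  9.49373417e-01,
        -1.32633441e+02],
       [ 9.99999988e-01,  2.28952835e-05,  1.55322805e-04,
        -1.31828866e-01],
       [-7.05308014e-05,  9.49373427e-01,  3.14149791e-01,
        -7.89038480e+01],
       [ 0.00000000e+00,  0.00000000e+00,  0.00000000e+00,
         1.00000000e+00]])}invalid input at $[0]: expected keys dx, dy, dz, wx, wy, wz, claw
```

```bash
python3 -m inch '[{"dx":-5,"dy":0,"dz":0,"wx":-0.16,"wy":0,"wz":0,"claw":45},{"dx":-5,"dy":0,"dz":0,"wx":-0.18,"wy":0,"wz":0,"claw":45},{"dx":-5,"dy":0,"dz":0,"wx":-0.18,"wy":0,"wz":0,"claw":45},{"dx":0,"dy":0,"dz":0,"wx":-0.18,"wy":0,"wz":0,"claw":45},{"dx":0,"dy":0,"dz":0,"wx":-0.18,"wy":0,"wz":0,"claw":45},{"dx":0,"dy":0,"dz":0,"wx":-0.1,"wy":0,"wz":0,"claw":45}]'; python3 go.py 28 -250 260
```

```text
clock: 2.05
ee_pos: [214.1, -506.6, 257.8]
eef_rot: [1.325, 1.13, -1.325]
wrist_force: [-0.1, 0.4, 0.3]
opening: 45.0
t 2.05 chute TCP [-194.9 -670.6  257.8] F [-0.1  0.4  0.3] open 45.0 q [-1.39  0.37  1.27 -0.    1.5  -1.23]
shift tool [  -2.2  238.8 -411.8]
turn tool [ 0.038 -0.     0.   ]
```

```bash
python3 -m inch '[{"dx":0,"dy":27,"dz":-46,"wx":0.038,"wy":0,"wz":0,"claw":45},{"dx":0,"dy":27,"dz":-46,"wx":0,"wy":0,"wz":0,"claw":45},{"dx":0,"dy":27,"dz":-46,"wx":0,"wy":0,"wz":0,"claw":45},{"dx":0,"dy":27,"dz":-46,"wx":0,"wy":0,"wz":0,"claw":45},{"dx":0,"dy":27,"dz":-46,"wx":0,"wy":0,"wz":0,"claw":45},{"dx":0,"dy":27,"dz":-46,"wx":0,"wy":0,"wz":0,"claw":45},{"dx":0,"dy":27,"dz":-46,"wx":0,"wy":0,"wz":0,"claw":45},{"dx":0,"dy":27,"dz":-46,"wx":0,"wy":0,"wz":0,"claw":45},{"dx":0,"dy":10,"dz":-30,"wx":0,"wy":0,"wz":0,"claw":45},{"dx":0,"dy":0,"dz":0,"wx":0,"wy":0,"wz":0,"claw":45}]'; python3 go.py 28 -250 260; python3 - <<'E'
from h import *
im,d=r.read_camera("wrist"); cv2.imwrite("pics/w1.png",im); np.save("pics/w1.npy",d)
for n in ["chute","axle","treadle_end","gate_edge","back_plate","rack_front","rack"]:
    for q in r.pinpoint(n,"wrist")[:1]: print(n,round(q["p"],2),np.round(q["location"],1))
E
```

```text
clock: 3.3
ee_pos: [521.2, -149.0, 257.6]
eef_rot: [1.354, 1.106, -1.353]
wrist_force: [-0.4, -0.2, 0.8]
opening: 45.1
t 3.3 chute TCP [  36.3 -259.9  257.6] F [-0.4 -0.2  0.8] open 45.1 q [-0.5   0.36  1.29 -0.    1.49 -0.3 ]
shift tool [-2.4 -8.3 -9.9]
turn tool [-0.002  0.001 -0.002]
treadle_end 0.76 [280.1 125. ]
back_plate 0.87 [227.2  91.6]
rack 0.73 [226.8  90.4]
```

View pics/w1.png

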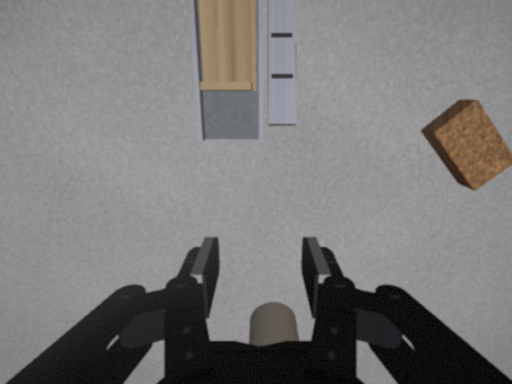

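```bash
cat > wp.py <<'E'
from go import *
def wr(px,z=None,depth=None,s=None):
    p=r.camera_params("wrist"); K=np.array(p["mtx"]); H=np.array(p["hand_eye"]); s=s or r.state()
    M=R.from_rotvec(s["eef_rot"]).as_matrix()
    Rm=M@H[:3,:3]; t=M@H[:3,3]+s["ee_pos"]; d=Rm@np.linalg.inv(K)@[px[0],px[1],1]
    return t+d*((z-t[2])/d[2] if depth is None else depth)
def ch(X,V=V):
    c,n=np.cos(V[2]),np.sin(V[2]); d=X[:2]-V[:2]
    return np.array([c*d[0]+n*d[1],-n*d[0]+c*d[1],X[2]])
E
python3 - <<'E'
from wp import *
d=np.load("pics/w1.npy")
for n,px,z in [("Lcorner in",(205,138),6),("Rcorner in",(258,138),6),("Lwall top in",(200,60),26),("Lwall top in",(197,10),26),("Rwall top in",(258,60),26),("Rwall in",(258.5,10),26),("treadle end L",(269,124.5),115),("treadle end R",(296,124.5),115),("plate L",(201,90.5),62),("plate R",(257,90.5),62),("plate",(227,91),62)]:
    dd=d[int(px[1]),int(px[0])]
    print(n,ch(wr(px,z)).round(1),"depth pt",ch(wr(px,depth=dd)).round(1))
for x in (212,230,250): print(x,[int(ch(wr((x,y),depth=d[y,x]))[2]) for y in range(76,100)])
print([int(ch(wr((282,y),depth=d[y,282]))[2]) for y in range(110,132)])
im=cv2.imread("pics/w1.png"); cv2.imwrite("pics/w1z.png",cv2.resize(im[0:160,180:320],None,fx=3.7,fy=3.7,interpolation=cv2.INTER_NEAREST))
E
```

```text
Lcorner in [ -37.2 -234.9    6. ] depth pt [ -36.8 -234.7    7.9]
Rcorner in [  32.3 -235.4    6. ] depth pt [  32.3 -235.1    8. ]
Lwall top in [ -33.3 -143.5   26. ] depth pt [ -36.8 -141.5    7.3]
Lwall top in [-33.  -93.5  26. ] depth pt [-36.6 -88.8   6.9]
Rwall top in [  33.2 -143.9   26. ] depth pt [  33.2 -144.    26.9]
Rwall in [ 34.1 -93.9  26. ] depth pt [ 34.1 -94.1  26.8]
treadle end L [  43.2 -208.1  115. ] depth pt [  43.2 -208.1  114.6]
treadle end R [  68.2 -208.2  115. ] depth pt [  82.1 -218.8    1.5]
plate L [ -27.7 -177.1   62. ] depth pt [ -37.5 -176.2   10.2]
plate R [  32.  -177.4   62. ] depth pt [  31.6 -176.6    7.7]
plate [  -0.  -177.8   62. ] depth pt [  -5.9 -176.9    6.1]
212 [13, 13, 12, 11, 13, 12, 63, 63, 63, 64, 63, 62, 63, 63, 49, 5, 8, 7, 6, 7, 6, 7, 7, 8]
230 [14, 14, 13, 12, 13, 13, 63, 64, 64, 63, 62, 63, 63, 63, 48, 7, 8, 7, 6, 8, 7, 5, 8, 7]
250 [13, 14, 13, 12, 11, 13, 63, 64, 64, 62, 62, 63, 63, 64, 46, 6, 7, 6, 6, 6, 7, 7, 7, 6]
[111, 111, 112, 113, 112, 113, 114, 113, 115, 114, 113, 116, 116, 116, 116, 113, 1, 1, 0, 1, 0, 0]
```

View pics/w1z.png

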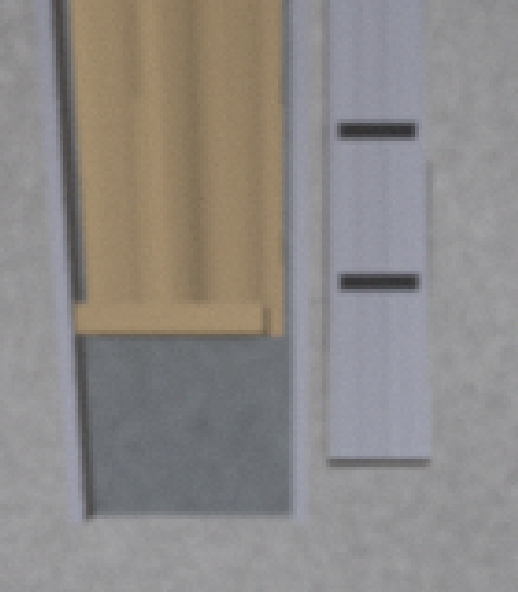

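```bash
python3 -m inch '[{"dx":30,"dy":-8,"dz":-20,"wx":0,"wy":0,"wz":0,"claw":45},{"dx":30,"dy":0,"dz":-20,"wx":0,"wy":0,"wz":0,"claw":45},{"dx":30,"dy":0,"dz":-20,"wx":0,"wy":0,"wz":0,"claw":45},{"dx":15,"dy":0,"dz":-5,"wx":0,"wy":0,"wz":0,"claw":45},{"dx":0,"dy":0,"dz":0,"wx":0,"wy":0,"wz":0,"claw":45}]'; python3 go.py 28 -195 145; python3 - <<'E'
from wp import *
im,d=r.read_camera("wrist"); cv2.imwrite("pics/w2.png",im); np.save("pics/w2.npy",d)
H=np.array(r.camera_params("wrist")["hand_eye"]);K=np.array(r.camera_params("wrist")["mtx"])
for px in [(212,238),(212,241),(212,245),(209,240),(215,250),(207,270),(310,238),(310,241),(310,245),(306,250),(314,240)]:
    dd=d[px[1],px[0]]; print(px,dd,(H[:3,:3]@np.linalg.inv(K)@[px[0],px[1],1]*dd+H[:3,3]).round(1))
E
```

```text
clock: 4.32
ee_pos: [525.6, -87.3, 150.5]
eef_rot: [1.36, 1.099, -1.359]
wrist_force: [1.0, 0.5, -0.1]
opening: 45.0
t 4.325 chute TCP [  28.5 -198.5  150.5] F [ 1.   0.5 -0.1] open 45.0 q [-0.39  0.44  1.5  -0.    1.21 -0.18]
shift tool [ 5.5 -0.5 -3.5]
turn tool [-0.011  0.002 -0.004]
(212, 238) 151.92438 [  4.1 -26.6  -9.3]
(212, 241) 146.97812 [ -0.9 -25.8 -10.2]
(212, 245) 143.7665 [ -4.4 -25.2  -9.8]
(209, 240) 149.56316 [  1.6 -27.7  -9.4]
(215, 250) 146.8217 [ -2.4 -24.2  -5.9]
(207, 270) 124.13171 [-25.2 -24.1  -9.2]
(310, 238) 150.24716 [  2.6  24.3 -10.1]
(310, 241) 147.19832 [ -0.7  23.8 -10.1]
(310, 245) 143.76392 [-4.4 23.2 -9.8]
(306, 250) 141.13194 [-7.5 20.8 -8.8]
(314, 240) 148.50383 [ 0.7 26.1 -9.9]
```

View pics/w2.png

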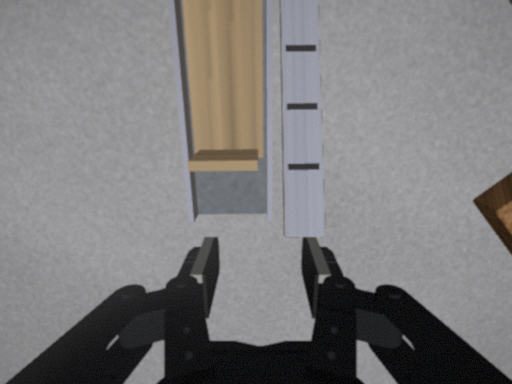

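```bash
python3 -m inch '[{"dx":15,"dy":0,"dz":-2,"wx":-0.01,"wy":0,"wz":0,"claw":45},{"dx":15,"dy":0,"dz":0,"wx":0,"wy":0,"wz":0,"claw":45},{"dx":15,"dy":0,"dz":0,"wx":0,"wy":0,"wz":0,"claw":45},{"dx":15,"dy":0,"dz":0,"wx":0,"wy":0,"wz":0,"claw":45},{"dx":15,"dy":0,"dz":0,"wx":0,"wy":0,"wz":0,"claw":45},{"dx":10,"dy":0,"dz":0,"wx":0,"wy":0,"wz":0,"claw":45},{"dx":0,"dy":0,"dz":0,"wx":0,"wy":0,"wz":0,"claw":45}]'; python3 go.py 28 -196 33; python3 - <<'E'
from wp import *
im,d=r.read_camera("wrist"); cv2.imwrite("pics/w3.png",im); np.save("pics/w3.npy",d)
im,d=r.read_camera("scene"); cv2.imwrite("pics/s3.png",cv2.resize(im[120:270,140:340],None,fx=4,fy=4))
E
```

```text
clock: 5.25
ee_pos: [528.1, -89.1, 64.1]
eef_rot: [1.356, 1.095, -1.348]
wrist_force: [-0.6, 0.1, 0.8]
opening: 45.0
t 5.25 chute TCP [  31.3 -199.7   64.1] F [-0.6  0.1  0.8] open 45.0 q [-0.39  0.55  1.6  -0.    0.98 -0.19]
shift tool [31.  -3.7 -3.9]
turn tool [-0.002  0.004 -0.013]
```

View pics/w3.png

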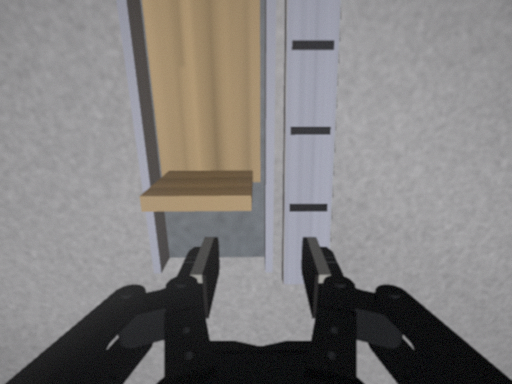

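View pics/s3.png

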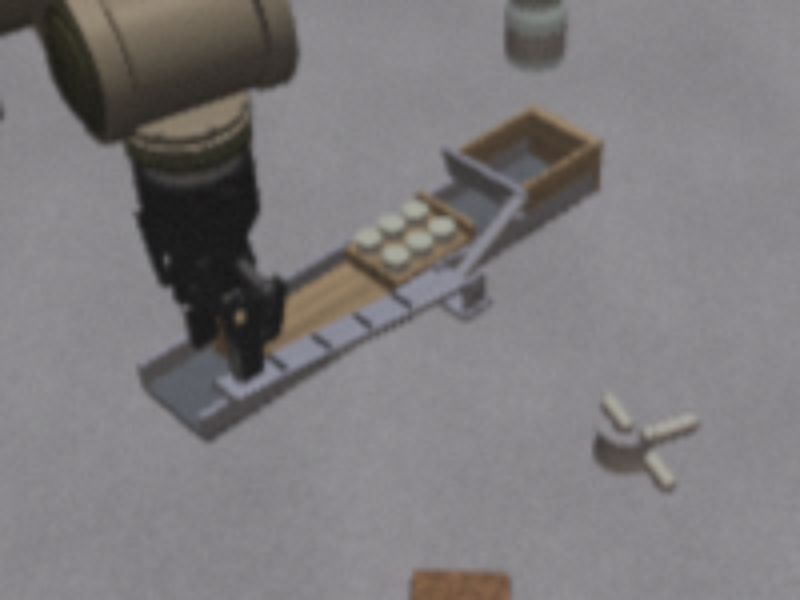

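```bash
python3 -m inch '[{"dx":12,"dy":-3,"dz":-2,"wx":0,"wy":0,"wz":-0.01,"claw":45},{"dx":12,"dy":0,"dz":0,"wx":0,"wy":0,"wz":0,"claw":45},{"dx":6,"dy":0,"dz":0,"wx":0,"wy":0,"wz":0,"claw":45},{"dx":0,"dy":0,"dz":0,"wx":0,"wy":0,"wz":0,"claw":45}]'; python3 go.py 28 -196 33; cat > look.py <<'E'
import sys
from wp import *
d=None
im,d=r.read_camera("wrist"); np.save("pics/lw.npy",d); cv2.imwrite(f"pics/w{sys.argv[1]}.png",im)
s=r.state()
# treadle top heights along chute y at chute x 47 & 65; floor samples
vs,us=np.mgrid[0:384:2,0:512:2]; ok=d[vs,us]>0
p=r.camera_params("wrist");K=np.array(p["mtx"]);H=np.array(p["hand_eye"]);M=R.from_rotvec(s["eef_rot"]).as_matrix()
D=d[vs,us]; C=np.stack([(us-K[0,2])/K[0,0]*D,(vs-K[1,2])/K[1,1]*D,D],-1)[ok]
T=C@H[:3,:3].T+H[:3,3]; X=T@M.T+s["ee_pos"]
c,n=np.cos(V[2]),np.sin(V[2]); e=X[:,:2]-V[:2]; cx=c*e[:,0]+n*e[:,1]; cy=-n*e[:,0]+c*e[:,1]
m=(cx>47)&(cx<66)&(T[:,2]<-14)&(cy<-10)&(X[:,2]>12)&(X[:,2]<120)
if m.sum()>20:
    A=np.polyfit(cy[m],X[m,2],1); print("treadle slope",A[0].round(3),"joint~",(0.4+np.arctan(A[0])).round(3),"z at -100",np.polyval(A,-100).round(1),m.sum(),"y",cy[m].min().round(),cy[m].max().round())
g=(abs(cx)<24)&(X[:,2]>50)&(X[:,2]<75)&(T[:,2]<-9)&(cy<0)
if g.sum()>5: print("plate top y",np.percentile(cy[g],[2,98]).round(1))
if len(sys.argv)>2:
    im,d=r.read_camera("scene"); cv2.imwrite(f"pics/s{sys.argv[1]}.png",cv2.resize(im[120:270,140:340],None,fx=4,fy=4))
E
python3 look.py 4 s
```

```text
clock: 5.85
ee_pos: [526.3, -86.8, 33.3]
eef_rot: [1.352, 1.102, -1.354]
wrist_force: [-1.0, -0.7, 1.6]
opening: 45.1
t 5.85 chute TCP [  29.1 -197.9   33.3] F [-1.  -0.7  1.6] open 45.1 q [-0.38  0.6   1.62 -0.01  0.92 -0.18]
shift tool [ 0.3 -1.1 -1.9]
turn tool [-0.002  0.005 -0.004]
treadle slope -0.45 joint~ -0.022 z at -100 22.8 2737 y -184.0 -81.0
plate top y [-187.9 -165.3]
```

View pics/s4.png

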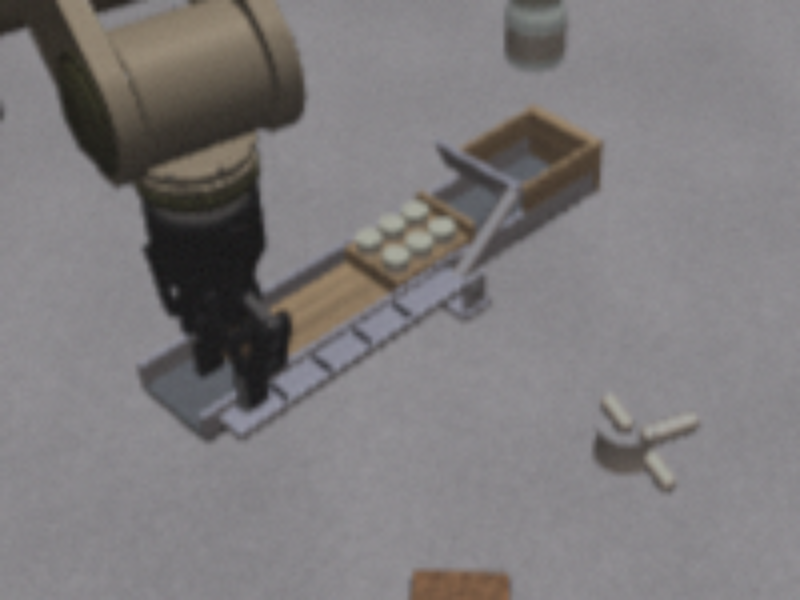

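View pics/w4.png

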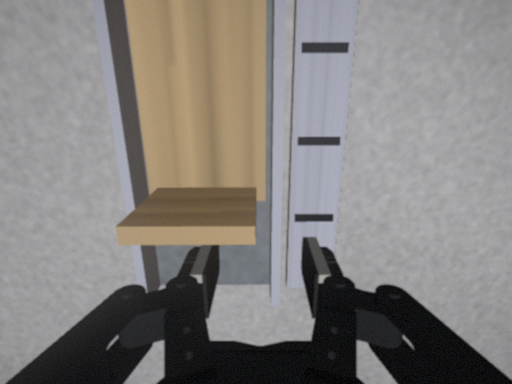

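```bash
python3 - <<'E'
from wp import *
d=np.load("pics/lw.npy")
for y in range(0,240,20): print(y,d[y,325],ch(wr((325,y),depth=d[y,325])).round(1), ch(wr((190,y),depth=d[y,190])).round(1))
E
```

```text
0 118.906425 [ 54.4 -81.   28.4] [ -3.7 -77.   13.6]
20 121.72945 [ 55.  -88.   27.8] [ -4.3 -85.   13.8]
40 124.996086 [ 55.7 -95.4  26.8] [ -5.1 -93.2  13.3]
60 126.95697 [  56.2 -103.3   27.5] [  -5.8 -101.8   13.2]
80 130.49951 [  56.9 -111.4   26.4] [  -6.4 -110.8   13.4]
100 132.02318 [  57.3 -120.    27.7] [  -7.2 -120.1   13.4]
120 133.8958 [  57.7 -128.7   28.7] [  -8.  -129.9   13. ]
140 138.08409 [  58.6 -138.1   27.4] [  -8.6 -139.9   13.9]
160 141.70508 [  59.4 -147.8   26.9] [  -9.2 -150.3   14.9]
180 144.42613 [  60.  -157.8   27.4] [ -10.3 -161.5   14. ]
200 149.14081 [  61.  -168.9   26.1] [  -6.  -165.6   34.4]
220 152.27412 [  61.7 -179.9   26.5] [  -1.1 -166.1   56.9]
```

```bash
sed -i 's/(X\[:,2\]<120)/(X[:,2]<42)/' look.py; python3 -m inch '[{"dx":0,"dy":-1,"dz":-6,"wx":0,"wy":0,"wz":0,"claw":45},{"dx":0,"dy":0,"dz":-7,"wx":0,"wy":0,"wz":0,"claw":45},{"dx":0,"dy":0,"dz":-8,"wx":0,"wy":0,"wz":0,"claw":45},{"dx":0,"dy":0,"dz":-8,"wx":0,"wy":0,"wz":0,"claw":45}]'; python3 go.py 28 -50 33; python3 look.py 5 s
```

```text
clock: 6.45
ee_pos: [531.7, -57.0, 34.4]
eef_rot: [1.352, 1.099, -1.353]
wrist_force: [-0.5, -2.1, 0.3]
opening: 45.2
t 6.45 chute TCP [  28.6 -167.5   34.4] F [-0.5 -2.1  0.3] open 45.2 q [-0.33  0.6   1.62 -0.01  0.92 -0.12]
shift tool [   0.7   -0.8 -117.5]
turn tool [-0.002  0.006 -0.007]
treadle slope 0.015 joint~ 0.415 z at -100 27.8 2331 y -153.0 -49.0
plate top y [-156.5 -148.1]
```

View pics/s5.png

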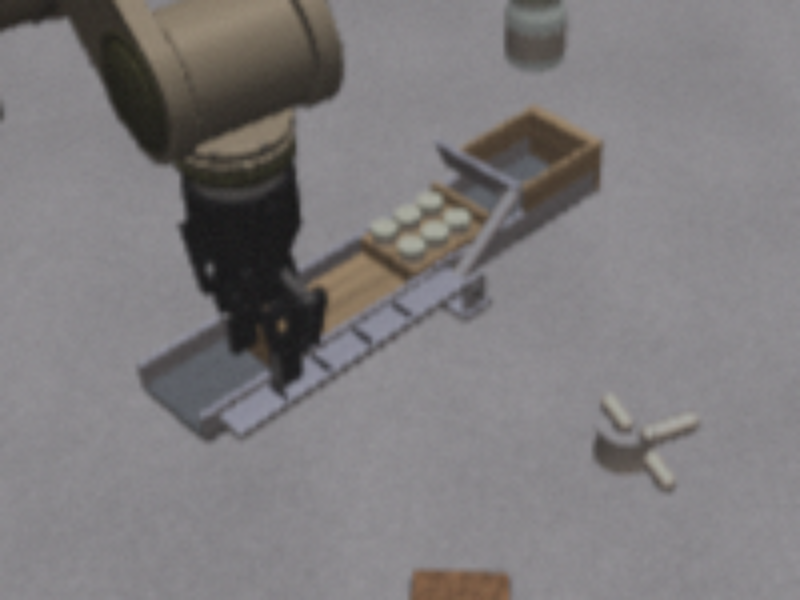

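View pics/w5.png

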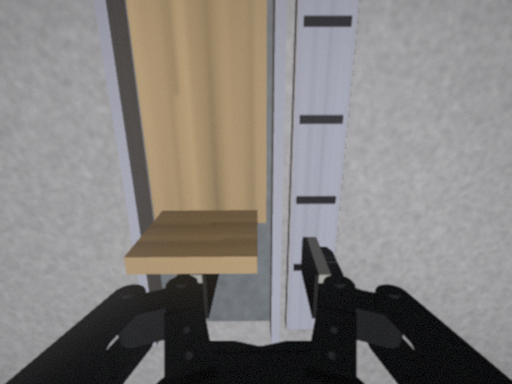

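```bash
python3 -m inch '[{"dx":1,"dy":0,"dz":-8,"wx":0,"wy":0,"wz":0,"claw":45},{"dx":0.5,"dy":0,"dz":-9,"wx":0,"wy":0,"wz":0,"claw":45},{"dx":0.5,"dy":0,"dz":-9,"wx":0,"wy":0,"wz":0,"claw":45},{"dx":0.5,"dy":0,"dz":-9,"wx":0,"wy":0,"wz":0,"claw":45},{"dx":0.5,"dy":0,"dz":-9,"wx":0,"wy":0,"wz":0,"claw":45},{"dx":0,"dy":0,"dz":-6,"wx":0,"wy":0,"wz":0,"claw":45}]'; python3 go.py 28 -50 33; python3 look.py 6 s
```

```text
clock: 7.3
ee_pos: [543.2, -5.7, 32.2]
eef_rot: [1.351, 1.096, -1.351]
wrist_force: [-0.7, -3.5, 3.4]
opening: 44.7
t 7.3 chute TCP [  29.8 -115.    32.2] F [-0.7 -3.5  3.4] open 44.7 q [-0.22  0.61  1.6  -0.01  0.92 -0.02]
shift tool [ -1.3  -1.8 -65. ]
turn tool [-0.001  0.008 -0.01 ]
treadle slope 0.038 joint~ 0.438 z at -100 25.2 1962 y -100.0 -10.0
plate top y [-104.   -95.6]
```

View pics/s6.png

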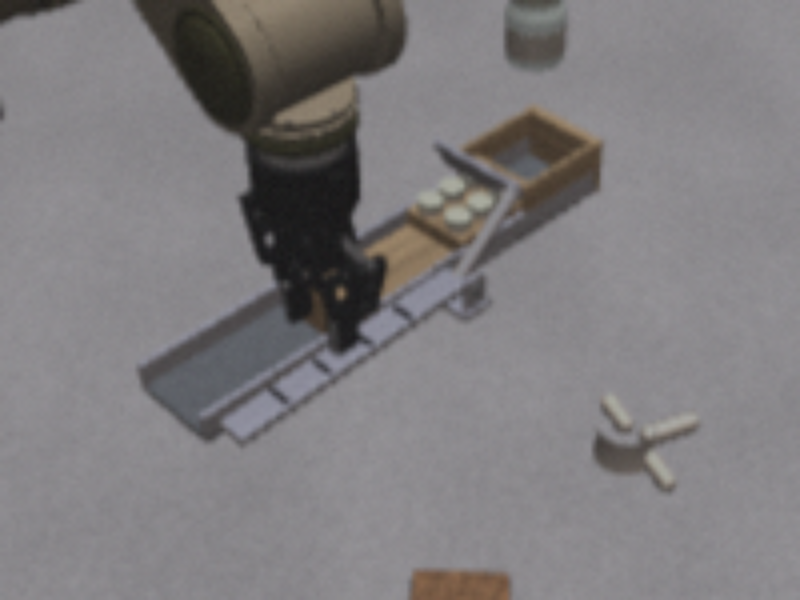

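```bash
python3 -m inch '[{"dx":-0.5,"dy":-1,"dz":-8,"wx":0,"wy":0,"wz":0,"claw":45},{"dx":0.2,"dy":0,"dz":-9,"wx":0,"wy":0,"wz":0,"claw":45},{"dx":0.2,"dy":0,"dz":-9,"wx":0,"wy":0,"wz":0,"claw":45},{"dx":0.2,"dy":0,"dz":-9,"wx":0,"wy":0,"wz":0,"claw":45},{"dx":0,"dy":0,"dz":-6,"wx":0,"wy":0,"wz":0,"claw":45}]'; python3 go.py 28 -50 33; python3 look.py 7 s
```

```text
clock: 8.02
ee_pos: [551.6, 34.8, 33.4]
eef_rot: [1.35, 1.089, -1.35]
wrist_force: [-1.9, -7.4, 6.2]
opening: 45.0
t 8.025 chute TCP [ 30.1 -73.6  33.4] F [-1.9 -7.4  6.2] open 45.0 q [-0.15  0.62  1.57 -0.02  0.94  0.06]
shift tool [  0.1  -2.1 -23.6]
turn tool [-0.002  0.012 -0.014]
treadle slope 0.04 joint~ 0.44 z at -100 25.0 909 y -59.0 -10.0
plate top y [-62.6 -54.1]
```

View pics/s7.png

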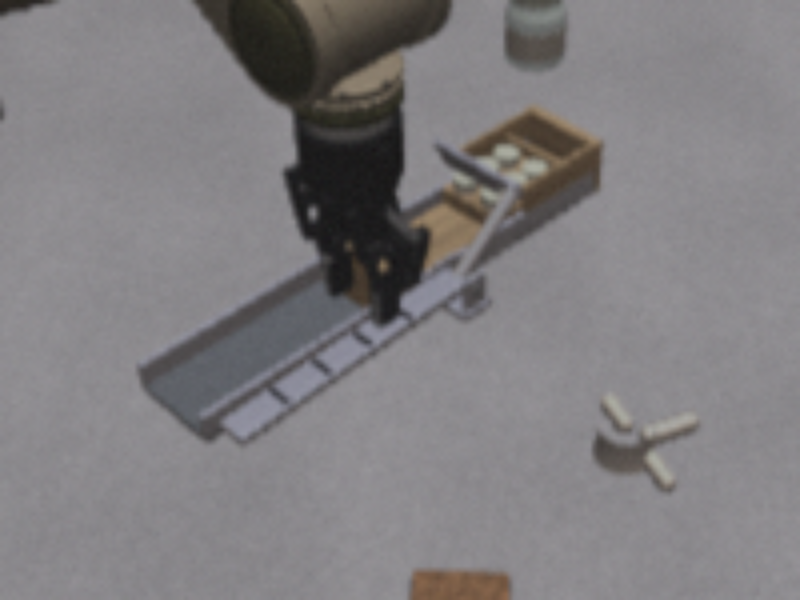

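View pics/w7.png

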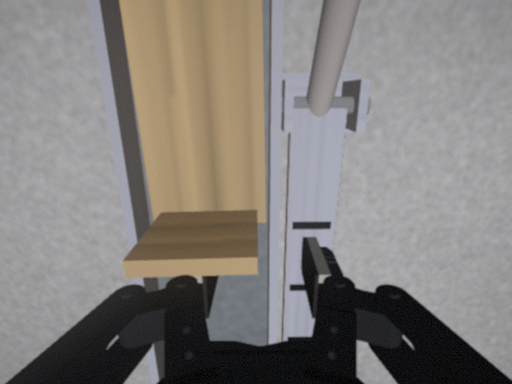

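```bash
python3 -m inch '[{"dx":0,"dy":-1,"dz":-6,"wx":0,"wy":0,"wz":0,"claw":45},{"dx":0,"dy":0,"dz":-6,"wx":0,"wy":0,"wz":0,"claw":45},{"dx":0,"dy":0,"dz":-5,"wx":0,"wy":0,"wz":0,"claw":45},{"dx":0,"dy":0,"dz":-4,"wx":0,"wy":0,"wz":0,"claw":45}]'; python3 go.py 28 -50 33; python3 look.py 8 s
```

```text
clock: 8.62
ee_pos: [555.6, 56.1, 34.3]
eef_rot: [1.35, 1.085, -1.35]
wrist_force: [-1.8, -6.2, 5.6]
opening: 45.0
t 8.625 chute TCP [ 29.8 -52.   34.3] F [-1.8 -6.2  5.6] open 45.0 q [-0.1   0.62  1.56 -0.02  0.95  0.11]
shift tool [ 1.2 -1.9 -2. ]
turn tool [-0.002  0.014 -0.017]
treadle slope 0.038 joint~ 0.438 z at -100 25.3 465 y -38.0 -10.0
plate top y [-41.1 -32.6]
```

View pics/s8.png

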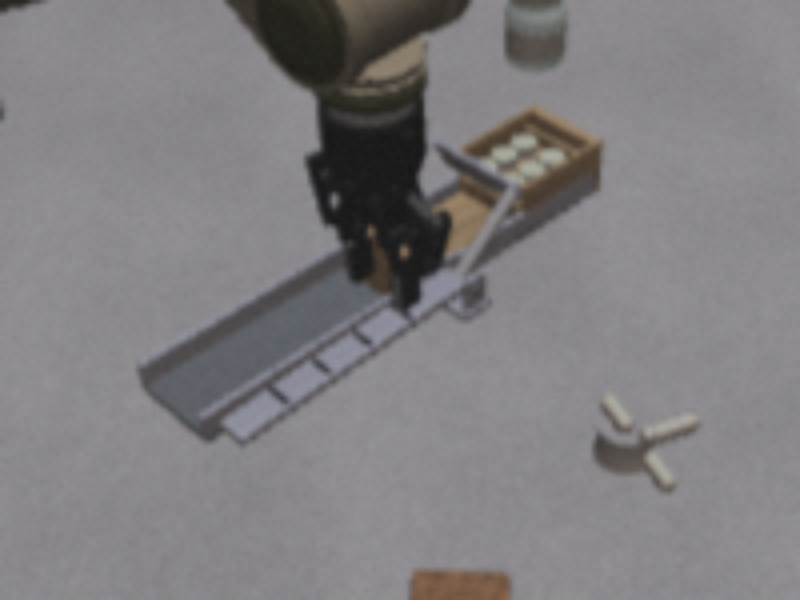

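```bash
for i in 1; do python3 -m inch '[{"dx":0.3,"dy":0,"dz":-2,"wx":0,"wy":0,"wz":0,"claw":45},{"dx":0.3,"dy":0,"dz":-2,"wx":0,"wy":0,"wz":0,"claw":45}]'; done; python3 go.py 28 -50 33; python3 -m inch '[{"dx":0.2,"dy":0,"dz":-2,"wx":0,"wy":0,"wz":0,"claw":45}]';  python3 go.py 28 -50 33; python3 look.py 9
```

```text
clock: 8.98
ee_pos: [556.3, 59.0, 34.4]
eef_rot: [1.346, 1.083, -1.351]
wrist_force: [-5.8, -21.2, 9.6]
opening: 44.8
t 8.975 chute TCP [ 29.9 -49.   34.4] F [ -5.8 -21.2   9.6] open 44.8 q [-0.1   0.63  1.55 -0.02  0.95  0.11]
shift tool [ 1.4 -2.   1. ]
turn tool [-0.001  0.018 -0.017]
clock: 9.1
ee_pos: [556.3, 59.0, 34.5]
eef_rot: [1.341, 1.081, -1.353]
wrist_force: [-6.2, -21.3, 8.2]
opening: 45.0
t 9.1 chute TCP [ 30.  -49.   34.5] F [ -6.2 -21.3   8.2] open 45.0 q [-0.1   0.63  1.55 -0.03  0.95  0.12]
shift tool [ 1.5 -2.   1. ]
turn tool [-0.     0.023 -0.017]
treadle slope 0.038 joint~ 0.438 z at -100 25.1 413 y -35.0 -10.0
plate top y [-38.7 -30.2]
```

```bash
python3 -m inch '[{"dx":0,"dy":0,"dz":5,"wx":0,"wy":0,"wz":0,"claw":45},{"dx":0,"dy":0,"dz":8,"wx":0,"wy":0.01,"wz":0,"claw":45},{"dx":0.5,"dy":0,"dz":8,"wx":0,"wy":0,"wz":0,"claw":45},{"dx":0,"dy":0,"dz":8,"wx":0,"wy":0,"wz":0,"claw":45},{"dx":0,"dy":0,"dz":5,"wx":0,"wy":0,"wz":0,"claw":45},{"dx":0,"dy":0,"dz":0,"wx":0,"wy":0,"wz":0,"claw":45}]'; python3 go.py 28 -85 33; python3 look.py 10 s
```

```text
clock: 9.9
ee_pos: [548.9, 25.8, 34.2]
eef_rot: [1.352, 1.09, -1.347]
wrist_force: [-0.2, -0.0, 2.8]
opening: 45.0
t 9.9 chute TCP [ 29.2 -82.9  34.2] F [-0.2 -0.   2.8] open 45.0 q [-0.16  0.61  1.58 -0.01  0.93  0.04]
shift tool [ 1.2 -1.2  2.1]
turn tool [-0.     0.009 -0.016]
treadle slope 0.024 joint~ 0.424 z at -100 26.5 1108 y -69.0 -10.0
plate top y [-72.9 -30.4]
```

View pics/s10.png

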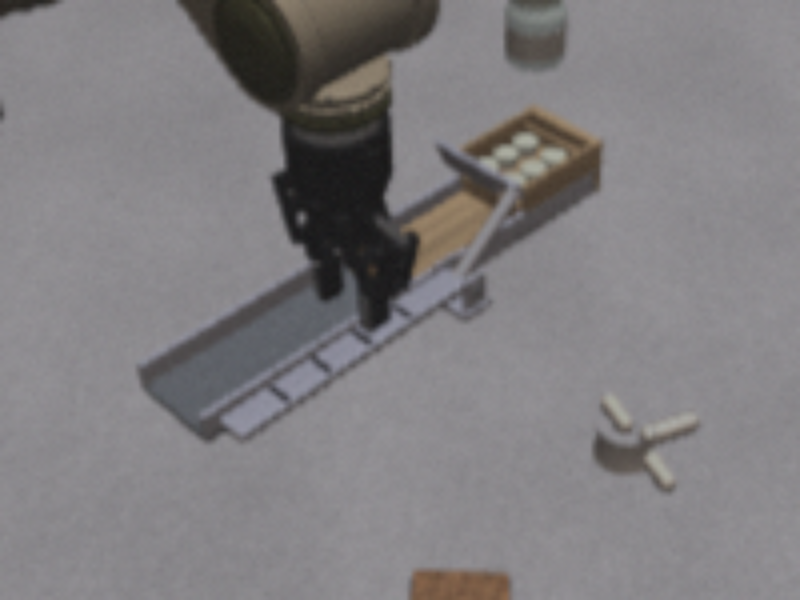

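View pics/w10.png

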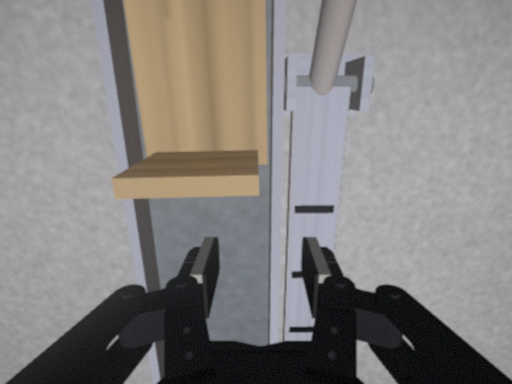

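```bash
python3 -m inch '[{"dx":-6,"dy":0,"dz":0,"wx":0,"wy":0,"wz":0,"claw":45},{"dx":-6,"dy":0,"dz":0,"wx":0,"wy":0,"wz":0,"claw":45},{"dx":-6,"dy":0,"dz":0,"wx":0,"wy":0,"wz":0,"claw":45},{"dx":-6,"dy":0,"dz":0,"wx":0,"wy":0,"wz":0,"claw":45},{"dx":-6,"dy":0,"dz":0,"wx":0,"wy":0,"wz":0,"claw":45},{"dx":-6,"dy":0,"dz":0,"wx":0,"wy":0,"wz":0,"claw":45},{"dx":-6,"dy":0,"dz":0,"wx":0,"wy":0,"wz":0,"claw":45},{"dx":-8,"dy":0,"dz":0,"wx":0,"wy":0,"wz":0,"claw":45},{"dx":-10,"dy":0,"dz":0,"wx":0,"wy":0,"wz":0,"claw":45},{"dx":-15,"dy":0,"dz":0,"wx":0,"wy":0,"wz":0,"claw":45},{"dx":-20,"dy":0,"dz":0,"wx":0,"wy":0,"wz":0,"claw":45},{"dx":-30,"dy":0,"dz":0,"wx":0,"wy":0,"wz":0,"claw":45},{"dx":-30,"dy":0,"dz":0,"wx":0,"wy":0,"wz":0,"claw":45},{"dx":0,"dy":0,"dz":0,"wx":0,"wy":0,"wz":0,"claw":45}]'; python3 go.py 28 -250 260; python3 look.py 11 s
```

```text
clock: 11.75
ee_pos: [546.0, 28.2, 198.1]
eef_rot: [1.35, 1.091, -1.348]
wrist_force: [0.6, -0.1, -0.1]
opening: 44.9
t 11.75 chute TCP [ 25.8 -81.2 198.1] F [ 0.6 -0.1 -0.1] open 44.9 q [-0.16  0.41  1.39 -0.01  1.33  0.04]
shift tool [-60.1   3.  169.4]
turn tool [ 0.     0.01  -0.015]
treadle slope -0.414 joint~ 0.008 z at -100 69.9 112 y -35.0 -11.0
plate top y [-39.3 -30.7]
```

View pics/s11.png

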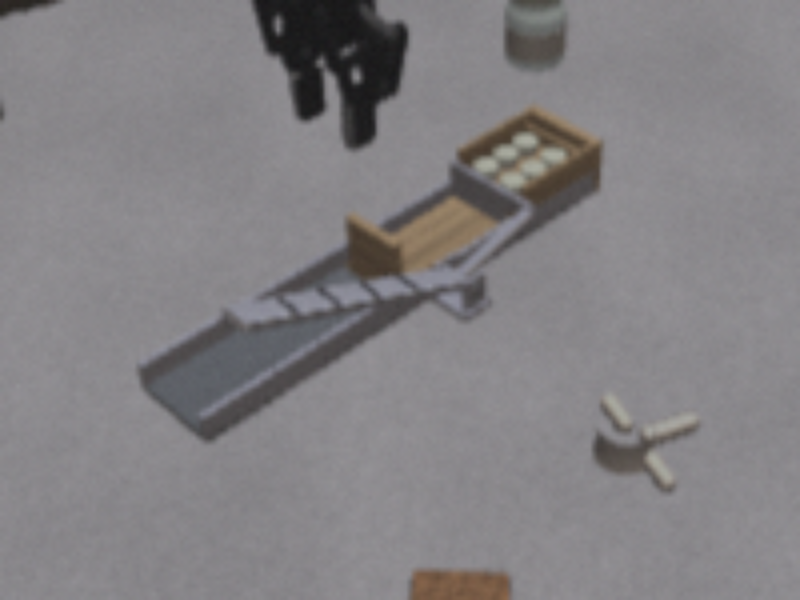

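View pics/w11.png

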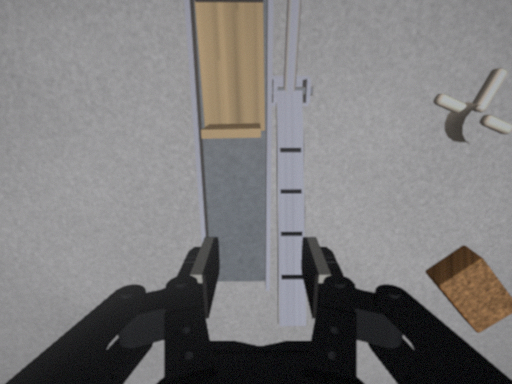

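```bash
python3 -m inch '[{"dx":-30,"dy":0,"dz":20,"wx":0,"wy":0,"wz":0,"claw":45},{"dx":-30,"dy":0,"dz":40,"wx":0,"wy":0,"wz":0,"claw":45},{"dx":0,"dy":0,"dz":40,"wx":0,"wy":0,"wz":0,"claw":45},{"dx":0,"dy":0,"dz":0,"wx":0,"wy":0,"wz":0,"claw":45}]'; python3 go.py; python3 - <<'E'
from wp import *
im,d=r.read_camera("top"); cv2.imwrite("pics/t12.png",cv2.resize(im[120:300,100:400],None,fx=2.6,fy=2.6,interpolation=cv2.INTER_CUBIC))
cv2.imwrite("pics/t12z.png",cv2.resize(im[190:250,150:250],None,fx=8,fy=8,interpolation=cv2.INTER_NEAREST))
for y in range(150,196,3):
    u,v=proj("top",tow(V,[-20,y,36])); dd=d[int(round(v)),int(round(u))]; print(ch(w("top",(round(u),round(v)),dd)).round(0))
E
```

```text
clock: 12.35
ee_pos: [523.0, -71.1, 253.2]
eef_rot: [1.343, 1.104, -1.358]
wrist_force: [0.5, 0.8, 0.1]
opening: 45.1
t 12.35 chute TCP [  22.7 -183.   253.2] F [0.5 0.8 0.1] open 45.1 q [-0.35  0.33  1.34 -0.01  1.47 -0.16]
turn tool [0.001 0.01  0.001]
[-21. 150.  40.]
[-21. 154.  38.]
[-18. 153.  44.]
[-19. 157.  41.]
[-19. 160.  40.]
[-20. 163.  42.]
[-21. 167.  40.]
[-21. 171.  32.]
[-19. 173.  42.]
[-19. 177.  38.]
[-20. 180.  42.]
[-20. 180.  54.]
[-21. 184.  51.]
[-21. 184.  51.]
[-19. 187.  54.]
[-20. 202.   1.]
```

View pics/t12.png

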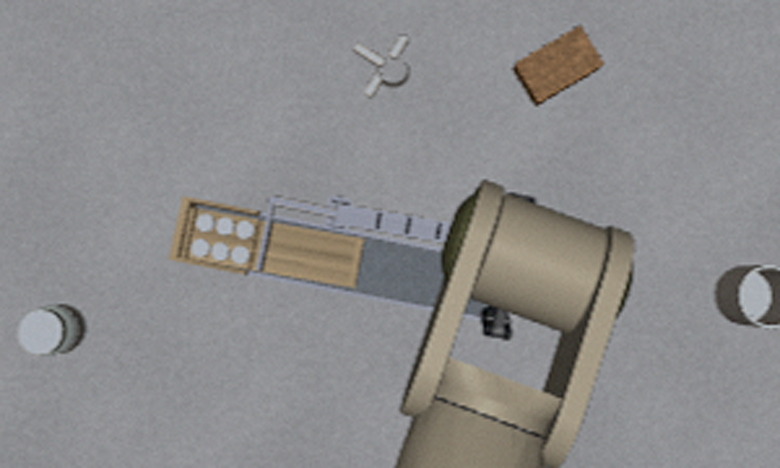

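View pics/t12z.png

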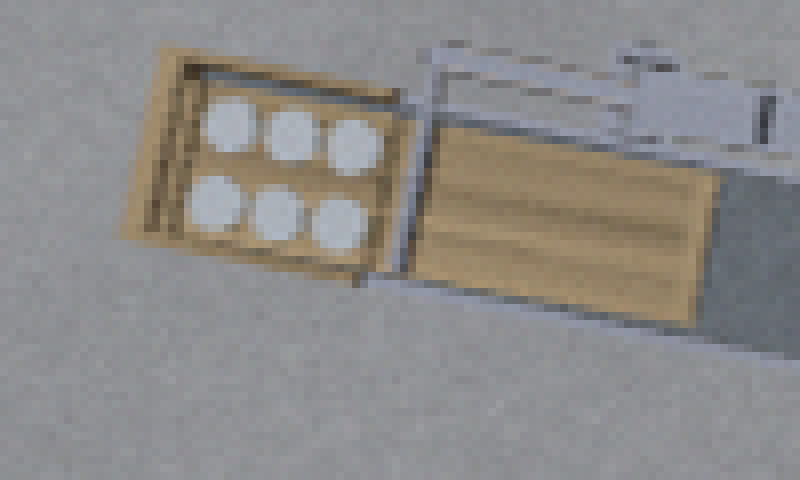

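No depth gap between the rack's front (height about 40 mm up to y≈180) and the end stop. The gate is down over the bare board, the bystanders are where they were, and the robot is clear.

```bash
python3 -c "
from cell import r
print(r.sign_off(), r.state()['clock'])"
```

```text
the job is handed in; nothing more can be done
the job is handed in; nothing more can be done
```

The job is done and handed in at about 12.5 s of the 51 s allowed. The rack is against the end stop, the gate has dropped shut behind the pots, and the arm is clear.

- **How it went:** One fingertip pressed the treadle and held the gate at about 0.41–0.44 rad through the push, above the 0.30 needed. The other pushed the back plate until it stopped moving, with about 21 N of push force. I then drew back about 33 mm with the gate still up, let the treadle rise under the finger, and lifted away.
- **Rack position:** After the finger drew back, the back plate measured y about -39 mm against a target of -40 mm. The top camera's depth shows no gap between the rack's front and the end stop.
- **Gate and robot:** The gate read about 0.01 rad, which is shut, and it sits over the bare board. The wrist force was about 1 N (sensor noise), so the robot was touching nothing.
- **Bystanders:** In the last top picture the jar, mug, cork block and vertebra cast look unmoved.
- **A check that disagreed:** My first treadle-angle reading, with the treadle already pressed, came out as shut because finger pixels got into the fit. I checked the depth along the treadle, which showed it level, and corrected the filter before pushing.

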